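Pop a can from the sloping rack and stop it with the other finger

TASK

Press the ejector key beside the sloping can rack all the way down with one fingertip, so that the can pops up out of its groove, and stop the can on the ramp with the other finger before it rolls off the lower end. Finish while holding: one fingertip still keeping the key down and the can resting still against the other finger on the ramp. Do not grip, squeeze or lift the can or take it out by hand, do not let the key up once the can is out, and leave everything else on the table alone.

Things in the scene. Friction and masses are not known exactly. Their poses are not given: they have to be found in the camera images.
- rack: aluminium can rack fixed to the table: one lane sloping 14 degrees, 185 mm long, 74 mm wide over its walls. Origin on the table under mid-lane; x is level and points from the open lower end (x = -92 mm) to the back stop (x = 65 to 82 mm, top 86 mm above the table); y points across the lane to the key's side; z up.
- lane (a point): point on the ramp, mid-lane, 38 mm above the rack's origin. x points up the slope, y across to the key's side, z square out of the ramp. Here the ramp runs from x = -95 mm (open end, 15 mm above the table) to +31, then a groove 41 mm long, 7 mm deep, floored by a lifting pad, then the back stop. Lane 66 mm wide inside; 4 mm side walls stand 8 mm above the ramp, 30 mm from x = +20 up.
- can: plain steel can with a paper band, lying on its side across the lane, 46 mm in diameter, 60 mm long, 0.15 to 0.31 kg. Origin at its centre; its y axis is the can's axis, about which it rolls. It starts in the groove with its centre at x = 47, z = 16 mm in the frame of point lane; on the ramp its centre is at z = 23 mm.
- key_top (a point): centre of the key's flat top: grey plastic, 38 mm along the lane by 34 mm across, on a 20 mm high housing beside the lane. Moves with the key; released it is at x = -30, y = 59, z = 50.5 mm in the rack's frame. Fully down its top is 8 mm above the ramp's height beside it, so the gripper's other fingertip, 59 mm across in mid-lane, stands 8 mm over the ramp in the can's way.
- key (a joint): travel of the ejector key straight down, m: 0 released, 0.012 fully down on its stop. Spring return: 2.5 to 5 N to start it, 6 to 9 N at the bottom. A linkage lifts the pad under the can 0.75 mm per mm; about 8 to 9 mm down, the can rolls out of the groove at once, down the lane to -x. Let up, the pad drops again.
- mug: bystander: white ceramic mug, 76 mm wide, 85 mm high, handle to its +y. Origin at the centre of its underside
- spare_can: bystander: a second, identical can standing upright on the table, 46 mm across, 60 mm high; not part of the job. Origin at the centre of its underside
- shaker: bystander: steel shaker, 44 mm wide, 84 mm high. Origin at the centre of its underside
- bowl: bystander: steel bowl, 120 mm wide, 45 mm high. Origin at the centre of its underside
- jar: bystander: amber glass jar with black lid, 60 mm wide, 90 mm high. Origin at the centre of its underside
- spatula: bystander: spatula with wooden handle lying along its x axis, 260 mm long. Origin between its ends, on its underside
- spoon: bystander: steel spoon lying along its x axis, 200 mm long. Origin between its ends, on its underside

How it is judged:
On the way, in this order (a step that is already met when the one before it is completed fails the run):
1. the key is pressed and the can has left the groove (value of joint key above 0.0085 m and x of can in the frame of lane below 0.042 m).
2. the can rests still against a finger on the ramp, with the key down (x of can in the frame of lane between -0.072 and 0.022 m and z of can in the frame of lane between 0.018 and 0.032 m and contact force between the fingers and can above 0.1 N and linear speed of can below 0.03 m/s and value of joint key above 0.0085 m), for 0.3 s.
At the end, for the whole second after the job is handed in: The key is still at least 8.5 of its 12 mm down; the can lies still on the ramp, out of the groove (its centre between x = -72 and +22 mm and z = 18 to 32 mm in the frame of site lane), slower than 30 mm/s, and rests against a finger with more than 0.1 N (all of step 2); the arm keeps its last pose, push and grip.
It fails at once if the can rolls off the lower end of the ramp (x of can in the frame of lane below -0.085 m or z of can in the frame of lane below 0.005 m).
It fails at once if the can is lifted off the ramp (z of can in the frame of lane above 0.036 m).
It fails at once if the can is out of the groove while the key is up (taken out by hand, or key let go) (x of can in the frame of lane below 0.025 m and value of joint key below 0.003 m).
It fails at once if the can is gripped or pushed with more than 15 N (contact force between the fingers and can above 15 N).
It fails at once if a bystander is moved by more than 25 mm or tipped over (distance of any of mug, spare_can, shaker, bowl, jar, spatula, spoon from where it was at the start of the episode above 0.025 m or angle between any of mug, spare_can, shaker, bowl, jar's own z axis and vertical above 0.5 rad).
It also fails if it takes over 32 s, if anything falls off the work surface, if the arm or the gripper's body presses on something with over 40 N, if the wrist force passes 120 N, or if a joint passes its speed limit or range.

ROBOT

A 6-joint arm with a two-finger parallel gripper is mounted at the origin on the work surface. World frame = base frame: x ahead of the robot, y to its left, z up, the work surface at z = 0. Lengths are in m, angles in rad, forces in N, time in s.
With the tool pointing down it reaches from about 0.275 to 0.775 m from the base axis. Payload 14.6 kg.
Tool frame: the origin (TCP) lies midway between the tips of the shut fingers; the grasp point (between the pads) lies behind it (arm.grip_depth is the z of the grasp point in the tool frame, in m); z points along the fingers, y is the direction in which the jaws open and shut (so a half turn about z gives the same grasp; the last joint's range is limited). The gripper opens to 85 mm and grips with 20 to 120 N. Pads are 22 mm wide; open, the fingers measure 114 mm over their backs; the gripper's body (76 mm by 85 mm) begins 54 mm behind the grasp point. The pads swing forward as they close: fully open they stand 13 mm farther back than shut.
Start: joints at [-1.348, 0.263, -0.048, 1.259, 0, 1.415], TCP at [0.194, -0.488, 0.231] pointing down, gripper open.
Joint ranges: [-2.65, 2.65], [-0.89, 1.7], [-1.18, 1.37], [-2.13, 2.11], [-1.35, 1.29], [-3.14, 3.14]. Speed limits (rad/s): [1.89, 1.89, 2.57, 2.79, 3.14, 3.14].

INTERFACE

Orientations are given as a 3x3 rotation matrix whose columns are the frame's x, y, z axes.
In Python, from rig import read_state, eyes, order, arm gives the robot as it stands.
- The arm moves only by the tool servo_tool, never from a script. Its arguments are lists of equal length, an entry for each row: "xyz": the shift along the tool's x, y, z in cm, a list of three; "dr": the turn, a rotation vector about the tool's x, y, z in degrees, a list of three; "hand": the opening, from 0 (shut) to 1 (fully open). A call has 1 to 8 rows; each row shifts and turns the commanded pose from where the row before left it, along the tool's axes as they then stand; what a row does not reach is not made up. A row lasts 1/10 s, in which the tool goes at most 50 mm and 8.59 degrees, less where a joint would pass 70% of its speed; a pose out of reach is approached as far as the arm can. A call with a gripper value outside its range is refused whole. The fingers move at their own pace and stop on an object; the grip force is fixed at half the most. Time passes only in rows, so rows that do not move let the fingers close. It gives the time, the measured TCP pose, the force and the opening at its end, in the units of the state.
- read_state(): the state, without advancing time (a new reading comes with each control period).
- eyes.capture(name): name is "scene" or "side" or "wrist"; returns the picture (480x640x3 uint8, blue, green, red); there is no depth.
- eyes.camera_params(name): a dict with "intrinsics" (3x3 intrinsics, pixels), "origin" and "rotation" of the camera in the world; the wrist camera has in their place "tool_from_camera" (4x4, takes a point from camera to tool coordinates, whose origin is the TCP and whose axes are the flange's). Camera axes: x right, y up, looking along -z (the intrinsics and any distortion apply to the point x, -y, -z); pixel columns grow to the right and rows downward; lengths in m; the calibration is good to about 2 mm. A picture is of the moment at which its call begins: read the wrist's pose just before it. camera_params takes no time and is no camera call.
- order.finish_job(): hands the job in, once; it reports no verdict.
The state is a dict: "t": time; "joints": joint angles; "joint_velocities": joint speeds; "joint_torque": joint torques, N m; "position": TCP position; "ee_rot": TCP orientation; "wrist_force": force on the tool from outside, world axes, zero at the start; "moment": the same for the moment, N m; "finger_gap": opening from 0.0 (shut) to 1.0 (fully open).
Only numpy, scipy, OpenCV 4.12 (cv2) and the standard library are available. Lean on these libraries where they do the work, as an engineer would, in place of code of your own. Each camera call takes 0.05 s, during which the arm holds its last target. There are 200 camera calls.

## Working session

There is one attempt and no reset: what is moved stays moved. The work goes in short steps, Python scripts to look and compute and a tool call to move; the robot and the scene stay as the last step left them, time stands still between calls to the robot, and variables do not carry over. Pictures are saved under pics/ and viewed, about 8 in all and at most 12, crops included, and the job is handed in when it is done.

Besides the shell and the picture viewer there is one more tool, called after "Call:" as name(argument=value, ...), one argument or row to a line, values as JSON. servo_tool: Moves the arm, as the interface text tells. Its arguments: {"type":"object","properties":{"xyz":{"type":"array","items":{"type":"array","items":{"type":"number"}}},"dr":{"type":"array","items":{"type":"array","items":{"type":"number"}}},"hand":{"type":"array","items":{"type":"number"}}},"required":["xyz","dr","hand"]}

```bash
mkdir -p pics; ls; python3 - <<'E'
from rig import read_state, eyes, order, arm
import cv2,numpy as np
s=read_state();print({k:np.round(v,3).tolist() for k,v in s.items()})
print(arm.grip_depth,[a for a in dir(arm) if a[0]!='_'])
for n in("scene","side","wrist"):
    im=eyes.capture(n);cv2.imwrite(f"pics/{n}0.png",im);p=eyes.camera_params(n);print(n,{k:np.round(v,4).tolist() if not isinstance(v,str) else v for k,v in p.items()})
a=[cv2.imread(f"pics/{n}0.png") for n in("scene","side")]
E
```

```text
pics
{'t': 0.0, 'joints': [-1.348, 0.264, -0.049, 1.259, 0.0, 1.416], 'joint_velocities': [-0.0, -0.002, 0.0, -0.001, 0.002, -0.0], 'joint_torque': [0.003, -63.763, 38.455, 0.014, 0.0, -0.0], 'position': [0.194, -0.488, 0.231], 'ee_rot': [[0.93, 0.369, -0.0], [0.369, -0.93, 0.001], [0.0, -0.001, -1.0]], 'wrist_force': [-0.624, -0.107, -0.089], 'moment': [-0.01, -0.014, -0.017], 'finger_gap': 1.001}
-0.0187 ['Unreachable', 'grip_depth']
scene {'intrinsics': [[528.5002, 0.0, 323.2672], [0.0, 528.5002, 228.7606], [0.0, 0.0, 1.0]], 'origin': [1.2381, 0.3908, 0.9877], 'rotation': [[-0.4831, -0.6702, 0.5635], [0.8756, -0.3657, 0.3156], [-0.0054, 0.6458, 0.7635]]}
side {'intrinsics': [[462.9703, 0.0, 312.6561], [0.0, 462.9703, 232.0038], [0.0, 0.0, 1.0]], 'origin': [0.1443, 0.6345, 0.8187], 'rotation': [[-0.8351, 0.3796, -0.3981], [-0.5498, -0.601, 0.5801], [-0.019, 0.7033, 0.7106]]}
wrist {'intrinsics': [[389.719, 0.0, 318.0176], [0.0, 389.719, 242.9236], [0.0, 0.0, 1.0]], 'tool_from_camera': [[0.0001, 0.9492, 0.3145, 0.0807], [1.0, -0.0, -0.0001, 0.0001], [-0.0001, 0.3145, -0.9492, -0.1424], [0.0, 0.0, 0.0, 1.0]]}
```

View pics/scene0.png

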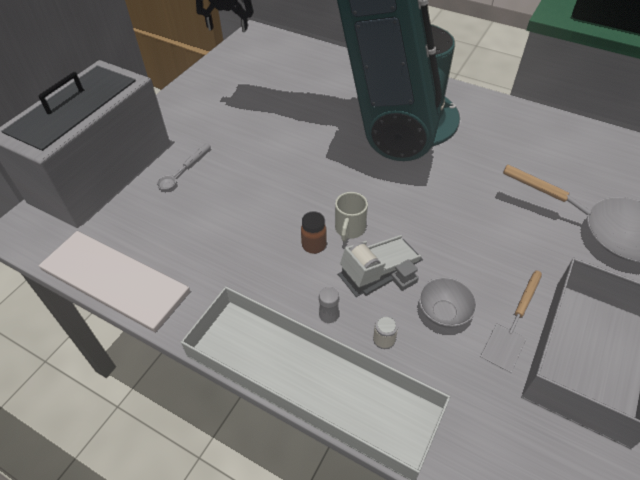

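View pics/side0.png

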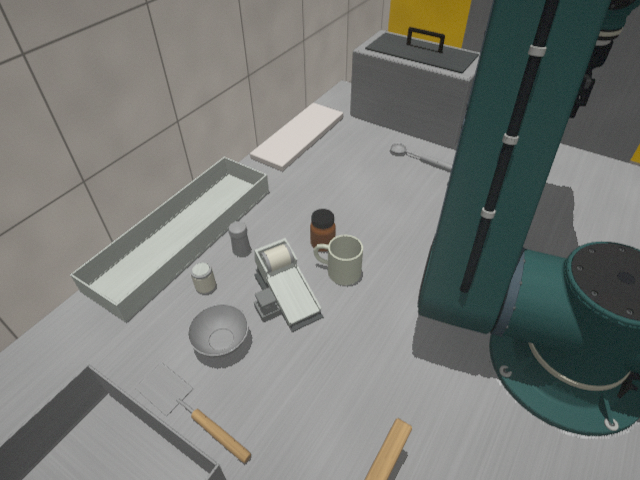

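Scene view: the rack is near (380,262), with the can at (365,258), the key at (405,270) and the open end at (410,245). Side view: the can is at (278,258), the key at (267,300) and the open end at (305,318). Next I enlarge both.

```bash
python3 - <<'E'
import cv2,numpy as np
a=cv2.imread("pics/scene0.png")[225:305,330:430];b=cv2.imread("pics/side0.png")[230:335,235:340]
A=cv2.resize(a,None,fx=5,fy=5,interpolation=cv2.INTER_CUBIC)[:,:];B=cv2.resize(b,None,fx=5,fy=5,interpolation=cv2.INTER_CUBIC)
A=cv2.copyMakeBorder(A,0,125,0,0,cv2.BORDER_CONSTANT)
M=np.hstack([A,B]);print(M.shape);M=cv2.resize(M,None,fx=.78,fy=.78)
cv2.imwrite("pics/m0.png",cv2.convertScaleAbs(M,alpha=1.2));print(M.shape)
E
```

```text
(525, 1025, 3)
(410, 800, 3)
```

View pics/m0.png

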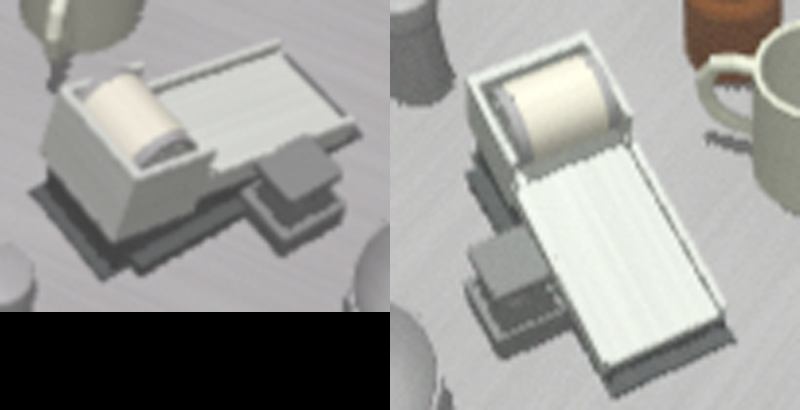

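The crop shows the key top, both back-stop corners and the open-end edge clearly in both views. I triangulate these and fit the rack pose.

```bash
cat > h.py <<'E'
import numpy as np,cv2
from rig import read_state, eyes, order, arm
def P(n):
    p=eyes.camera_params(n);K=np.array(p['intrinsics']);R=np.array(p['rotation'])@np.diag([1,-1,-1]);o=np.array(p['origin'])
    return K@np.hstack([R.T,(-R.T@o)[:,None]])
def tri(a,b,na="scene",nb="side"):
    X=cv2.triangulatePoints(P(na),P(nb),np.array(a,float).reshape(-1,2).T,np.array(b,float).reshape(-1,2).T);return (X[:3]/X[3]).T
def proj(n,X):
    x=P(n)@np.c_[np.atleast_2d(X),np.ones(len(np.atleast_2d(X)))].T;return (x[:2]/x[2]).T
E
python3 - <<'E'
from h import *
from scipy.optimize import least_squares
A=np.array([(255,165),(298,135),(342,166),(293,202),(60,88),(130,207)])/3.9+[330,225]
B=np.array([(487,296),(553,267),(530,224),(468,243),(588,35),(468,80)],float)
# identify ordering by reprojection: try all cyclic orders
B=(B-[390,0])/3.9+[235,230]
for flip in(1,-1):
  for k in range(4):
    b=np.roll(B[:4][::flip],k,0);X=tri(A[:4],b)
    e=np.abs(proj("scene",X)-A[:4]).max()+np.abs(proj("side",X)-b).max()
    if e<3: print(flip,k,e,X.round(4).tolist())
X=tri(A[4:],B[4:]);print("back",X.round(4),np.abs(proj("side",X)-B[4:]).max())
kc=tri(A[:4].mean(0),B[:4].mean(0))[0];print("key",kc)
M=np.array([[82,-37,86],[82,37,86],[-30,59,50.5]])/1000
lane=np.array([[-92,33,15],[-92,-33,15]])/1000
Bo=(np.array([(606,364),(724,310)])-[390,0])/3.9+[235,230]
def T(v,m): c,s=np.cos(v[2]),np.sin(v[2]);return m@np.array([[c,-s,0],[s,c,0],[0,0,1]]).T+[v[0],v[1],0]
obsA=np.vstack([A[4:],A[:4].mean(0)]);obsB=np.vstack([B[4:],B[:4].mean(0)])
f=lambda v:np.r_[(proj("scene",T(v,M))-obsA).ravel(),(proj("side",T(v,M))-obsB).ravel(),(proj("side",T(v,lane))-Bo).ravel()]
for y0 in(0,1.5,3,4.5):
  r=least_squares(f,[kc[0],kc[1],y0]);print(r.cost,r.x.round(4),np.degrees(r.x[2]))
  if r.cost<60:print(r.fun.round(1), T(r.x,M))
s=read_state();print(s['t'])
E
```

```text
-1 3 2.2121024791334776 [[0.562, 0.1912, 0.045], [0.5334, 0.2061, 0.047], [0.5476, 0.2397, 0.0535], [0.5793, 0.2214, 0.0504]]
back [[0.5944 0.0847 0.0836]
 [0.6382 0.147  0.0719]] 2.046747503791323
key [0.5555981  0.21471014 0.04879337]
54.88994407943017 [ 0.5491  0.1526 -0.4944] -28.326223831491635
[-3.5  1.5 -1.6 -5.6  2.3 -1.8 -2.7 -3.2 -2.8 -2.7  0.1  2.4  1.1  2.1
 -0.9  2.9] [[0.60371856 0.08108586 0.086     ]
 [0.6388309  0.14622512 0.086     ]
 [0.55068056 0.21873386 0.0505    ]]
54.8899440792206 [ 0.5491  0.1526 -0.4944] -28.326232979124807
[-3.5  1.5 -1.6 -5.6  2.3 -1.8 -2.7 -3.2 -2.8 -2.7  0.1  2.4  1.1  2.1
 -0.9  2.9] [[0.60371855 0.08108585 0.086     ]
 [0.6388309  0.14622511 0.086     ]
 [0.55068057 0.21873386 0.0505    ]]
54.88994407949265 [0.5491 0.1526 5.7888] 331.6737511010775
[-3.5  1.5 -1.6 -5.6  2.3 -1.8 -2.7 -3.2 -2.8 -2.7  0.1  2.4  1.1  2.1
 -0.9  2.9] [[0.60371852 0.08108584 0.086     ]
 [0.6388309  0.14622509 0.086     ]
 [0.55068058 0.21873386 0.0505    ]]
54.88994407924372 [0.5491 0.1526 5.7888] 331.6737597769869
[-3.5  1.5 -1.6 -5.6  2.3 -1.8 -2.7 -3.2 -2.8 -2.7  0.1  2.4  1.1  2.1
 -0.9  2.9] [[0.60371854 0.08108585 0.086     ]
 [0.6388309  0.1462251  0.086     ]
 [0.55068057 0.21873386 0.0505    ]]
0.15
```

Call:
servo_tool(
  xyz=[
    [0, 0, 0],
    [0, 0, 0],
    [0, 0, 0],
    [0, 0, 0],
    [0, 0, 0],
    [0, 0, 0],
    [0, 0, 0],
    [0, 0, 0],
  ],
  dr=[
    [0, 0, -8.1],
    [0, 0, -8.1],
    [0, 0, -8.1],
    [0, 0, -8.1],
    [0, 0, -8.1],
    [0, 0, -8.1],
    [0, 0, -8.1],
    [0, 0, -8.1],
  ],
  hand=[0.52, 0.52, 0.52, 0.52, 0.52, 0.52, 0.52, 0.52],
)

```text
t: 0.95
position: [0.1936, -0.4879, 0.2311]
ee_rot: [[0.056, 0.998, -0.0], [0.998, -0.056, 0.0], [0.0, -0.0, -1.0]]
wrist_force: [-0.0, 0.3, 0.0]
finger_gap: 0.516
```

Call:
servo_tool(
  xyz=[
    [0, 0, 0],
    [0, 0, 0],
    [0, 0, 0],
    [0, 0, 0],
    [0, 0, 0],
    [0, 0, 0],
    [0, 0, 0],
    [0, 0, 0],
  ],
  dr=[
    [0, 0, -8.1],
    [0, 0, -8.1],
    [0, 0, -8.1],
    [0, 0, -8.1],
    [0, 0, -8.1],
    [0, 0, -8.1],
    [0, 0, -8.1],
    [0, 0, -8.1],
  ],
  hand=[0.52, 0.52, 0.52, 0.52, 0.52, 0.52, 0.52, 0.52],
)

```text
t: 1.75
position: [0.1936, -0.4878, 0.2311]
ee_rot: [[-0.879, 0.476, -0.0], [0.476, 0.879, 0.001], [0.0, 0.0, -1.0]]
wrist_force: [-1.1, 0.4, 0.7]
finger_gap: 0.518
```

Call:
servo_tool(
  xyz=[
    [0.16, 4.7, 0],
    [0.16, 4.7, 0],
    [0.16, 4.7, 0],
    [0.16, 4.7, 0],
    [0.16, 4.7, 0],
    [0.16, 4.7, 0],
    [0.16, 4.7, 0],
    [0.16, 4.7, 0],
  ],
  dr=[
    [0, 0, 0],
    [0, 0, 0],
    [0, 0, 0],
    [0, 0, 0],
    [0, 0, 0],
    [0, 0, 0],
    [0, 0, 0],
    [0, 0, 0],
  ],
  hand=[0.52, 0.52, 0.52, 0.52, 0.52, 0.52, 0.52, 0.52],
)

```text
t: 2.55
position: [0.3636, -0.1504, 0.2313]
ee_rot: [[-0.877, 0.481, 0.0], [0.481, 0.877, -0.0], [-0.0, -0.0, -1.0]]
wrist_force: [0.6, -0.0, 0.5]
finger_gap: 0.519
```

Call:
servo_tool(
  xyz=[
    [0.16, 4.0, 0],
    [0.16, 4.0, 0],
    [0.16, 4.0, 0],
    [0.16, 4.0, 0],
    [0.16, 4.0, 0],
    [0.16, 3.0, 0],
    [0, 1.0, 0],
    [0, 0, 0],
  ],
  dr=[
    [0, 0, 0],
    [0, 0, 0],
    [0, 0, 0],
    [0, 0, 0],
    [0, 0, 0],
    [0, 0, 0],
    [0, 0, 0],
    [0, 0, 0],
  ],
  hand=[0.52, 0.52, 0.52, 0.52, 0.52, 0.52, 0.52, 0.52],
)

```text
t: 3.35
position: [0.4705, 0.0637, 0.2309]
ee_rot: [[-0.878, 0.479, -0.001], [0.479, 0.878, 0.0], [0.001, -0.0, -1.0]]
wrist_force: [-0.1, 0.1, -0.4]
finger_gap: 0.519
```

```bash
cat >> h.py <<'E'
def Pw(s):
    p=eyes.camera_params("wrist");K=np.array(p['intrinsics']);C=np.array(p['tool_from_camera'])
    T=np.eye(4);T[:3,:3]=s['ee_rot'];T[:3,3]=s['position'];W=T@C
    R=W[:3,:3]@np.diag([1,-1,-1]);return K@np.hstack([R.T,(-R.T@W[:3,3])[:,None]])
def shot(f):
    s=read_state();im=eyes.capture("wrist");cv2.imwrite(f"pics/{f}.png",im);np.save(f"pics/{f}.npy",Pw(s));print(s['t'],s['position'],s['wrist_force'],s['finger_gap'])
E
python3 -c "
from h import *
shot('w1')"
```

```text
3.35 [0.47051091 0.06366043 0.23094858] [-0.08990253  0.0938437  -0.42417541] 0.5188648833313005
```

View pics/w1.png

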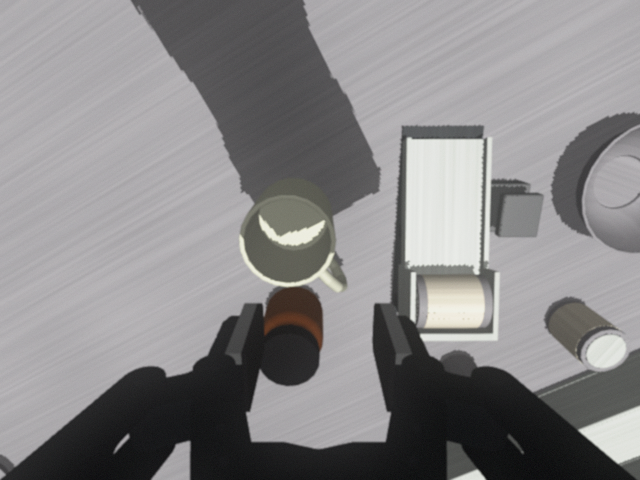

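The wrist view shows the rack aligned with the tool. The ramp spans x=405–490 and y=135–268, the can is at (455,302), the key top at (520,215) and the mug at (285,235). I continue over the rack for the second view.

Call:
servo_tool(
  xyz=[
    [0.1, 2.4, 0],
    [0.1, 2.4, 0],
    [0.1, 2.4, 0],
    [0.1, 2.4, 0],
    [0.1, 2.4, 0],
    [0.1, 2.3, 0],
    [0, 0, 0],
    [0, 0, 0],
  ],
  dr=[
    [0, 0, 0],
    [0, 0, 0],
    [0, 0, 0],
    [0, 0, 0],
    [0, 0, 0],
    [0, 0, 0],
    [0, 0, 0],
    [0, 0, 0],
  ],
  hand=[0.52, 0.52, 0.52, 0.52, 0.52, 0.52, 0.52, 0.52],
)

```text
t: 4.2
position: [0.5337, 0.1899, 0.2312]
ee_rot: [[-0.876, 0.482, -0.0], [0.482, 0.876, -0.0], [0.0, -0.001, -1.0]]
wrist_force: [-0.6, -0.5, -0.6]
finger_gap: 0.515
```

```bash
python3 -c "
from h import *
shot('w2')
a=cv2.imread('pics/w1.png')[110:350,390:560];b=cv2.imread('pics/w2.png')[100:400,190:450]
M=np.hstack([cv2.resize(cv2.imread('pics/w1.png')[110:350,390:560],None,fx=2,fy=2,interpolation=2),cv2.resize(cv2.imread('pics/w2.png')[110:350,200:430],None,fx=2,fy=2,interpolation=2)]);print(M.shape);cv2.imwrite('pics/m1.png',M)"
```

```text
4.2 [0.53369765 0.18990877 0.23118761] [-0.552559   -0.50616869 -0.59701725] 0.5153732582833804
(480, 800, 3)
```

View pics/m1.png

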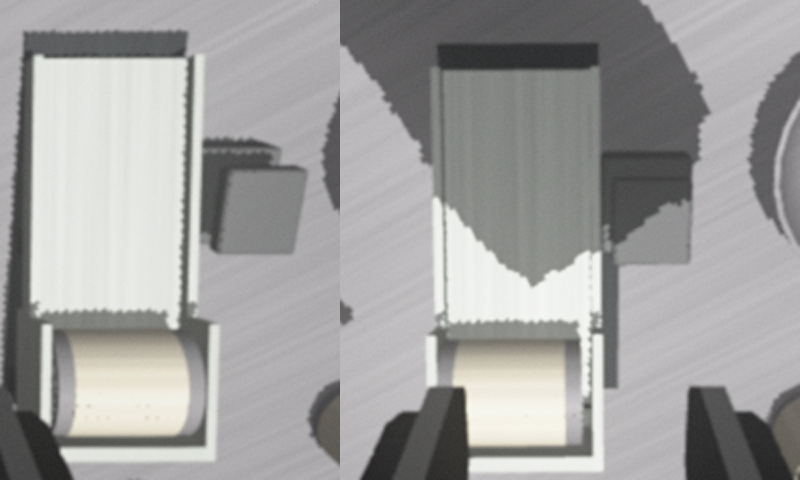

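```bash
cat > fit.py <<'E'
from h import *
from scipy.optimize import least_squares
P1,P2=np.load('pics/w1.npy'),np.load('pics/w2.npy')
a=np.array([(225,170),(306,168),(296,254),(216,251),(204,55),(216,460)])/2+[390,110]
b=(np.array([(613,178),(691,177),(690,264),(610,263),(600,67),(603,470)])-[340,0])/2+[200,110]
X=cv2.triangulatePoints(P1,P2,a.T,b.T);X=(X[:3]/X[3]).T;print(X.round(4));print("key",X[:4].mean(0))
M=np.array([[-49,42,50.5],[-49,76,50.5],[-11,76,50.5],[-11,42,50.5],[-94,37,23],[82,37,86]])/1000
def T(v,m): c,s=np.cos(v[2]),np.sin(v[2]);return m@np.array([[c,-s,0],[s,c,0],[0,0,1]]).T+[v[0],v[1],0]
def pj(P,X): x=P@np.c_[X,np.ones(len(X))].T;return (x[:2]/x[2]).T
f=lambda v:np.r_[(pj(P1,T(v,M))-a).ravel(),(pj(P2,T(v,M))-b).ravel()]
r=least_squares(f,[.549,.153,-.49]);print(r.cost,r.x,np.degrees(r.x[2]));print(r.fun.reshape(-1,2).round(1).tolist())
v=r.x;print("key",T(v,np.array([[-.03,.059,.0505]])))
s=read_state();R=np.array(s['ee_rot']);tgt=T(v,np.array([[-.033,.0295,.0505]]))[0]
print("shift tool cm",R.T@(tgt-s['position'])*100,"tool x yaw",np.degrees(np.arctan2(-R[1,0],-R[0,0])))
E
python3 fit.py
```

```text
[[0.5316 0.2088 0.0455]
 [0.5464 0.2383 0.0478]
 [0.5796 0.221  0.0509]
 [0.562  0.1909 0.0512]
 [0.4893 0.2259 0.0219]
 [0.6319 0.1488 0.086 ]]
key [0.5549016  0.21473771 0.04886125]
162.74092456776665 [ 0.55183629  0.14922086 -0.49221555] -28.20187360881179
[[2.0, -3.2], [2.3, -2.5], [-0.4, -2.0], [0.3, -0.2], [-0.3, -3.0], [-2.3, 11.5], [-0.8, -1.4], [0.7, -1.3], [-0.4, -1.8], [0.5, -0.9], [-1.2, -3.2], [-0.5, 11.3]]
key [[0.55327984 0.21539424 0.0505    ]]
shift tool cm [-0.22467058  0.25157163 18.08151168] tool x yaw -28.80862477775306
```

Both views agree: key centre at about (0.555, 0.215, 0.049) and yaw about -28.4°. The visible back-stop edge is at x≈69 rather than 82, so I exclude it. The finger centres are about 58 mm apart. Next I centre and descend to just over the key.

Call:
servo_tool(
  xyz=[
    [-0.37, 0.24, 0],
    [0, 0, 3.5],
    [0, 0, 3.5],
    [0, 0, 3.5],
    [0, 0, 3.5],
    [0, 0, 2.5],
    [0, 0, 0.6],
    [0, 0, 0],
  ],
  dr=[
    [0, 0, 0],
    [0, 0, 0],
    [0, 0, 0],
    [0, 0, 0],
    [0, 0, 0],
    [0, 0, 0],
    [0, 0, 0],
    [0, 0, 0],
  ],
  hand=[0.52, 0.52, 0.52, 0.52, 0.52, 0.52, 0.52, 0.52],
)

```text
t: 5.05
position: [0.5381, 0.1908, 0.0603]
ee_rot: [[-0.876, 0.482, -0.001], [0.482, 0.876, -0.0], [0.001, -0.001, -1.0]]
wrist_force: [1.2, -0.7, 0.1]
finger_gap: 0.522
```

```bash
python3 -c "
from h import *
shot('w3')
a=cv2.imread('pics/w3.png')
cv2.imwrite('pics/sc3.png',eyes.capture('scene'));cv2.imwrite('pics/si3.png',eyes.capture('side'))
u=cv2.resize(cv2.imread('pics/sc3.png')[215:305,330:430],(400,360),interpolation=2);v=cv2.resize(cv2.imread('pics/si3.png')[230:335,225:340],(400,365),interpolation=2)[:360]
w=cv2.resize(a[:,100:560],None,fx=.5,fy=.5)
M=np.zeros((600,800,3),np.uint8);M[:360,:400]=u;M[:360,400:]=v;M[360:600,:230]=w
cv2.imwrite('pics/m2.png',M)"
```

```text
5.05 [0.53812672 0.19084184 0.06028817] [ 1.2063812  -0.69368452  0.14763125] 0.5220312427056232
```

View pics/m2.png

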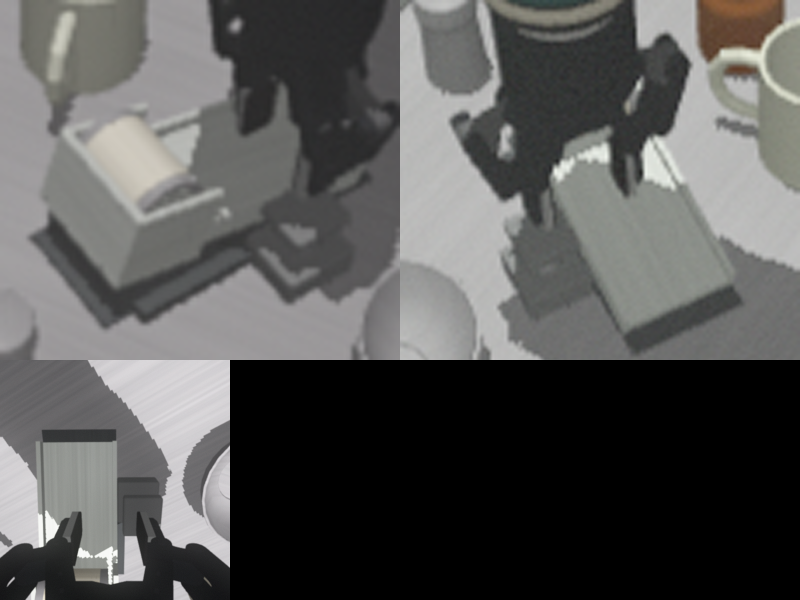

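The wrist inset shows the right fingertip over the key and the left one over mid-lane, clear of the walls. Next I feel for the key.

Call:
servo_tool(
  xyz=[
    [0, 0, 0.4],
    [0, 0, 0.4],
    [0, 0, 0.3],
    [0, 0, 0.3],
    [0, 0, 0],
  ],
  dr=[
    [0, 0, 0],
    [0, 0, 0],
    [0, 0, 0],
    [0, 0, 0],
    [0, 0, 0],
  ],
  hand=[0.52, 0.52, 0.52, 0.52, 0.52],
)

```text
t: 5.7
position: [0.5383, 0.1915, 0.0461]
ee_rot: [[-0.877, 0.481, 0.0], [0.481, 0.877, 0.0], [0.0, 0.0, -1.0]]
wrist_force: [-0.6, 0.3, 3.7]
finger_gap: 0.523
```

Call:
servo_tool(
  xyz=[
    [0, 0, 0.3],
    [0, 0, 0.3],
    [0, 0, 0.3],
    [0, 0, 0.2],
    [0, 0, 0.1],
    [0, 0, 0],
  ],
  dr=[
    [0, 0, 0],
    [0, 0, 0],
    [0, 0, 0],
    [0, 0, 0],
    [0, 0, 0],
    [0, 0, 0],
  ],
  hand=[0.52, 0.52, 0.52, 0.52, 0.52, 0.52],
)

```text
t: 6.3
position: [0.5386, 0.1918, 0.0356]
ee_rot: [[-0.877, 0.481, 0.002], [0.481, 0.877, 0.001], [-0.001, 0.002, -1.0]]
wrist_force: [-8.2, -0.5, 24.3]
finger_gap: 0.521
```

Vertical force is up to 24 N, so the key looks to be on its stop. I check where the can is.

```bash
python3 -c "
from h import *
shot('w4')
cv2.imwrite('pics/sc4.png',eyes.capture('scene'));cv2.imwrite('pics/si4.png',eyes.capture('side'))
a=cv2.imread('pics/w4.png')
u=cv2.resize(cv2.imread('pics/sc4.png')[215:305,330:430],(400,360),interpolation=2);v=cv2.resize(cv2.imread('pics/si4.png')[230:335,225:340],(400,365),interpolation=2)[:360]
w=cv2.resize(a[:,100:560],None,fx=.5,fy=.5)
M=np.zeros((600,800,3),np.uint8);M[:360,:400]=u;M[:360,400:]=v;M[360:600,:230]=w
cv2.imwrite('pics/m3.png',M);s=read_state();print(s['wrist_force'],s['moment'],s['position'],s['t'])"
```

```text
6.3 [0.5385961  0.19180334 0.03563905] [-8.20267115 -0.50897618 24.31180042] 0.5205593075495476
[-7.16549129 -1.1747963  24.21895416] [0.47348926 1.21487629 0.11652761] [0.53858398 0.19178888 0.0356508 ] 6.45
```

View pics/m3.png

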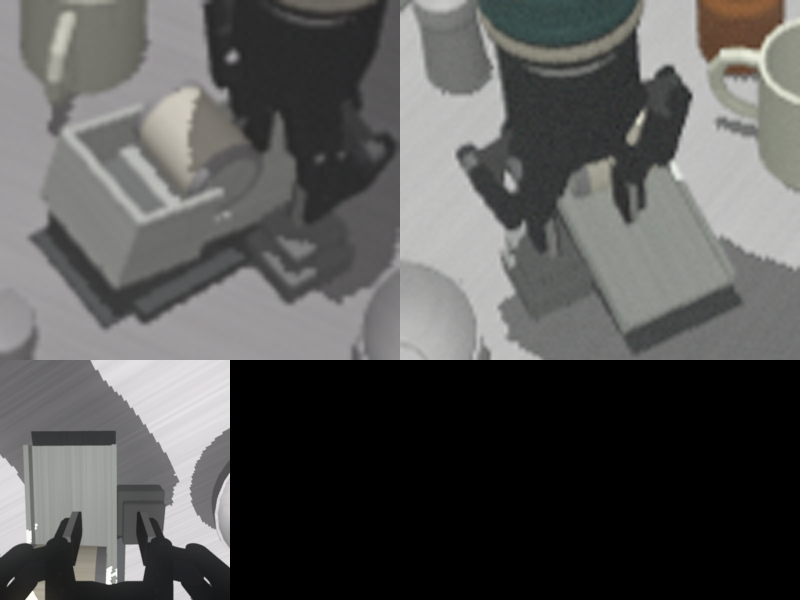

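The can is out of the groove and resting against the lane finger. I hold a moment, then check its position and that it is still.

Call:
servo_tool(
  xyz=[
    [0, 0, 0],
    [0, 0, 0],
    [0, 0, 0],
    [0, 0, 0],
    [0, 0, 0],
  ],
  dr=[
    [0, 0, 0],
    [0, 0, 0],
    [0, 0, 0],
    [0, 0, 0],
    [0, 0, 0],
  ],
  hand=[0.52, 0.52, 0.52, 0.52, 0.52],
)

```text
t: 6.95
position: [0.5386, 0.1918, 0.0357]
ee_rot: [[-0.877, 0.481, 0.002], [0.481, 0.877, 0.001], [-0.001, 0.002, -1.0]]
wrist_force: [-7.0, -0.3, 23.8]
finger_gap: 0.52
```

```bash
python3 -c "
from h import *
b=eyes.capture('scene');a=cv2.imread('pics/sc4.png')
d=cv2.absdiff(a,b)[215:305,330:430].max(2);print('diff px>25:',(d>25).sum())
s=read_state();print(s['wrist_force'],s['position'],s['t'])
# can end face centre onto plane rack y=30
th=np.radians(-28.4);ex=np.array([np.cos(th),np.sin(th),0]);ey=np.array([-ex[1],ex[0],0])
O=np.array([.5547,.2148,0])+.030*ex-.059*ey
p=eyes.camera_params('scene');K=np.array(p['intrinsics']);R=np.array(p['rotation'])@np.diag([1,-1,-1]);o=np.array(p['origin'])
for u in [(388.75,260),(389.5,259),(387,261)]:
  r=R@np.linalg.solve(K,[*u,1]);t=(.030-(o-O)@ey)/(r@ey);X=o+t*r-O;x,z=X@ex,X[2]-.038
  c,q=np.cos(np.radians(14)),np.sin(np.radians(14));print('lane x,z mm',1e3*(x*c+z*q),1e3*(-x*q+z*c))
cv2.imwrite('pics/f.png',cv2.resize(b[215:305,330:430],(800,600)[:2],interpolation=2))
"
```

```text
diff px>25: 0
[-7.31238057 -0.67756531 24.40528625] [0.53858935 0.19179444 0.03567016] 7.0
lane x,z mm 2.4204215716477497 23.750727558002573
lane x,z mm 1.2496746438305992 26.448007182274946
lane x,z mm 6.996605754325307 22.428311708546147
```

View pics/f.png

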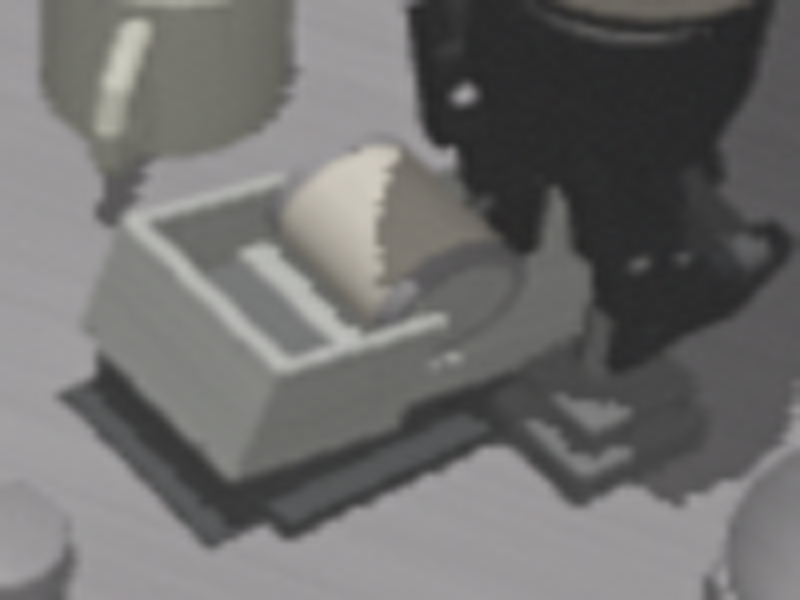

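The can lies still on the ramp at lane x of about 2–7 mm and z of about 23 mm, with its end face at (465,290). It rests against the lane finger while the other finger holds the key down. Handing in.

```bash
python3 -c "
from h import *
print(order.finish_job());s=read_state();print(s['t'],s['position'],s['wrist_force'])"
```

```text
the job is handed in; nothing more can be done
None
the job is handed in; nothing more can be done
```

The key is pressed down onto its stop with one fingertip, and the can popped out of its groove and came to rest against the other finger in mid-lane. I handed the job in at t ≈ 7 s, still holding that pose; the hand-in gives no verdict.

**Last checks:**
- **Key:** the push was steady at about 24 N, well above the 6–9 N spring. The tool went down about 10.5 mm from the reading at first contact, which already showed 3.7 N. The key's travel itself was not read directly.
- **Can:** it lay at lane x ≈ 1–7 mm and z ≈ 22–26 mm. This came from casting one scene-camera point, read by eye, onto the plane of the can's end. I expected about 7 mm from the finger's position, and the limits are -72 to +22 mm.
- **Stillness:** two scene pictures about 0.6 s apart showed no pixel change around the rack.
- **Finger contact:** I judged this from the can staying still on the slope and from the pictures. The force between finger and can was not measured separately. The wrist also showed about 7 N sideways, which I put down mostly to friction on the key, unconfirmed.

**What disagreed:** the visible rear edge of the back stop measured x ≈ 69 mm rather than the stated 82 mm. I left it out and positioned the tool from the key and the open end, which agreed to about 2 mm.

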